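# Open the jar of spare screws in its chock

### The arm

A 7-joint arm with a two-finger parallel gripper is mounted at the origin on the work surface. World frame = base frame: x ahead of the robot, y to its left, z up, the work surface at z = 0. Lengths are in m, angles in rad, forces in N, time in s.
With the tool pointing down it reaches from about 0.4 to 0.85 m from the base axis. Payload 4.5 kg.
Tool frame: the origin (TCP) lies on the centre line of the jaws, within the pads' length; the fingertips stand 14 mm ahead of it and the grasp point (between the pads) lies 5 mm behind it (r.tcp_to_tips is the z of the fingertips in the tool frame, in m); z points along the fingers, y is the direction in which the jaws open and shut (so a half turn about z gives the same grasp; the last joint's range is limited). The gripper opens to 88 mm and grips with 3 to 60 N. Pads are 18 mm wide; open, the fingers measure 123 mm over their backs; the gripper's body (75 mm by 187 mm) begins 45 mm behind the grasp point.
Start: joints at [1.271, 0.689, -0.195, 1.565, 0.157, 0.902, -0.215], TCP at [0.205, -0.591, 0.253] pointing down, gripper open.
Joint ranges: [-3.01, 3.01], [-0.46, 2.08], [-1.47, 1.51], [0.13, 2.56], [-1, 4.14], [0.04, 2.09], [-2.66, 2.66]. Speed limits (rad/s): [2.57, 2.57, 3.14, 3.14, 3.14, 3.14, 3.14].

### API

Orientations are given as a unit quaternion [x, y, z, w].
In Python, from plant import r, viewer gives the robot as it stands.
- The arm moves only by the shell command python3 -m inch 'ROWS' [FORCE]. ROWS is JSON, a list of rows, each a list of 3 entries, a list of its own where there are three numbers: the closure, from 0 (fully open) to 1 (shut), then the shift along the tool's x, y, z in cm, then the turn about the tool's z in degrees. In form: [[fingers, [x, y, z], yaw], ...]. A call has 1 to 20 rows; each row is the pose to reach, as a shift and turn from the pose commanded when the call began, along the tool's axes at that moment; what a row does not reach only later rows make up. A row lasts 1/10 s, in which the tool goes at most 50 mm and 8.59 degrees, less where a joint would pass 70% of its speed; a pose out of reach is approached as far as the arm can. A call with a gripper value outside its range is refused whole. The fingers move at their own pace and stop on an object; FORCE is the grip in N (left out, the last holds). Time passes only in rows, so rows that repeat a pose let the fingers close. It gives the time, the measured TCP pose, the force and the opening at its end, in the units of the state.
- r.get_state(): the state, without advancing time (a new reading comes with each control period).
- viewer.snapshot(name): name is "scene" or "top" or "wrist"; returns the picture (384x512x3 uint8, red, green, blue); there is no depth.
- viewer.camera_params(name): a dict with "intrinsics" (3x3 intrinsics, pixels), "world_to_cam" (4x4, takes a point from world to camera coordinates). Camera axes: x right, y up, looking along -z (the intrinsics and any distortion apply to the point x, -y, -z); pixel columns grow to the right and rows downward; lengths in m; the calibration is good to about 2 mm. A picture is of the moment at which its call begins: read the wrist's pose just before it. camera_params takes no time and is no camera call; for the wrist camera it gives the pose at the moment of the call.
- r.finish_job(): hands the job in, once; it reports no verdict.
Trained networks look in the newest picture that a camera, given by its name, has taken for a name from the list of things; names that differ only in an ending like _2 or _b are one class to them, and where a whole thing is asked for, a point or a joint stands for the part that bears it (a point fixed in the world has none). Each returns a list of dicts, best first, with "p" (0 to 1); they miss things now and then, are a little off and sometimes report something else, mostly with a low value. They report only what shows in the picture. A call takes as long as a camera call. They do not tell look-alikes from the thing itself.
- viewer.outline_of(camera, name): "pixels" (384x512 bool, what is visible of it) and "bbox" ([left, top, width, height] in pixels, round what is visible of it).
The state is a dict: "clock": time; "q": joint angles; "qd": joint speeds; "joint_torque": joint torques, N m; "tool_pos": TCP position; "eef_rot": TCP orientation; "contact_force": force on the tool from outside, world axes, zero at the start; "moment": the same for the moment, N m; "opening": opening from 0.0 (shut) to 1.0 (fully open).
Only numpy, scipy, OpenCV 4.12 (cv2) and the standard library are available. Lean on these libraries where they do the work, as an engineer would, in place of code of your own. Each camera call takes 0.05 s, during which the arm holds its last target.

### The job

Slide the bracing fork on the oak chock fully home around the jar's square foot so the jar cannot turn, then unscrew the tight steel cap anticlockwise, about a fifth of a turn, stopping as soon as its threads let go and before they catch again. Lift the cap straight up and finish still holding it, level, a couple of centimetres above the jar's mouth, with the jar left standing in the closed fork. Leave the other things on the chart table where they are.

Things in the scene. Friction and masses are not known exactly. Their poses are not given: they have to be found in the camera images.
- chock: Fixed oak board, 110 mm (its x) by 260 mm (its y) by 14 mm thick, lying flat on the table; origin at the centre of its underside. It stands turned by up to 0.35 rad about the vertical. The fork slides along its +y; the jar stands on the board's top, 75 mm from the origin along +y, in front of a fixed wooden end stop (18 mm high) at its +y end.
- fork (a joint): Travel of the aluminium bracing fork along the chock's +y, in m: about 0 to 0.018 at the start (withdrawn, clear of the jar), 0.075 fully home at a hard stop, where its two arms (26 mm high) straddle the jar's foot with 1.5 mm play each side, with lips just over the foot's top, so that the jar can neither turn nor lift. It slides with about 4 N of friction and stays where it is left.
- fork_grip (a point): Point in the fork's upright dark wooden grip, on its centre line, 14 mm below its top (the top is 91 mm above the table). The grip is 16 mm wide along the chock's x, 22 mm along its y, and stands 63 mm above the fork's flat stem. Fully home, it is 95 mm from the jar's axis.
- jar: Loose glass jar of brass screws, 0.45 kg, upright on the chock; origin at the centre of its underside, z up. Square foot 64 x 64 mm, 20 mm high, sides parallel to the chock's within 0.02 rad; above it a round body 54 mm in diameter up to 58 mm, then a neck 36 mm in diameter up to the mouth at 84 mm. With the fork home the jar can still shift 2 mm and twist about 0.05 rad.
- jar_mouth (a point): Centre of the top of the jar's neck (the mouth), 84 mm above the jar's underside. A white plastic plug rib (34 x 8 mm) that keys into the cap stands 6 mm higher.
- thread (a joint): Turn of the cap on the jar, rad, anticlockwise seen from above: 0 fully tight; the cap's three lugs come out from under the jar's threads at about 1.0 to 1.1 and the cap then lifts straight off; beyond 1.65 they run under the next threads and hold it again. About 0.25 N m of friction resists turning. The cap turns up to 0.1 rad before this follows (play). The value stays when the cap is off. The cap does not rise as it turns.
- cap: Loose round ribbed steel screw cap, 60 mm in diameter over its ribs (58 mm between), 28 mm high, 0.06 kg, hollow below; origin at the centre of its lower edge, z up. Screwed on, the lower edge is 67 mm above the jar's underside (17 mm below the mouth) and its top 109 mm above the table. Any grip across the diameter will do.
- rule: Bystander: grey aluminium parallel rule, two bars, about 84 x 320 x 12 mm, lying beyond the chock; origin under its centre.
- compass: Bystander: white plastic hand-bearing compass, round 72 mm case 28 mm high with a 75 mm handle, at the right; origin under the case.
- dividers: Bystander: stainless steel dividers, 145 mm long, 12 mm high, lying beside the chock; origin under the middle.
- pencil_cup: Bystander: clear acrylic cup, 72 mm in diameter, 95 mm high, with pencils up to 165 mm, at the left; origin under its centre.
- mug: Bystander: white mug, 80 mm in diameter, 90 mm high, at the right; origin under its centre.
- eraser: Bystander: white eraser 22 x 50 x 13 mm beside the chock; origin under its centre.
- sharpener: Bystander: aluminium pencil sharpener 28 x 16 x 14 mm beside the chock; origin under its centre.
Mind the look-alikes: they are no part of the job. What is meant by the cap is not orange, and is the larger of those in its own colour.

How it is judged:
By the outcome, as a careful person would: the job done as asked, in the order asked, and still so for the second after the job is handed in, while the arm keeps its last pose, push and grip.
It also fails if it takes over 53 s, if anything falls off the work surface, if the arm or the gripper's body presses on something with over 40 N, if the wrist force passes 120 N, or if a joint passes its speed limit or range.

## Working session

There is one attempt and no reset: what is moved stays moved. The work goes in short steps, Python scripts to look and compute and a shell command to move; the robot and the scene stay as the last step left them, time stands still between calls to the robot, and variables do not carry over. Pictures are saved under pics/ and viewed, and the job is handed in when it is done.

```bash
ls; mkdir -p pics; python3 - <<'E'
from plant import r, viewer
import cv2
s=r.get_state(); print(s['clock'],s['tool_pos'],s['eef_rot'],s['opening'],r.tcp_to_tips)
for n in ('scene','top'):
    im=viewer.snapshot(n); cv2.imwrite(f'pics/{n}0.png',im[:,:,::-1])
    for k in ('cap','jar','fork_grip','chock','fork'):
        try:
            for d in viewer.outline_of(n,k)[:3]: print(n,k,round(d['p'],2),d['bbox'])
        except Exception as e: print(n,k,e)
print(r.get_state()['clock'])
E
```

```text
pics
0.0 [ 0.2045173  -0.58994645  0.25189329] [ 9.86096502e-01  1.66171069e-01 -2.27415204e-04 -9.01809195e-04] 0.9996357054667703 0.014
scene cap 0.74 [322.1, 226.1, 20.8, 16.5]
scene cap 0.64 [271.8, 231.5, 13.0, 16.0]
scene cap 0.57 [288.1, 192.4, 20.4, 18.2]
scene jar 0.84 [284.8, 210.5, 23.9, 14.2]
scene fork_grip 0.78 [260.8, 176.1, 29.3, 38.7]
scene chock 0.93 [246.0, 181.6, 71.3, 55.2]
scene chock 0.59 [266.0, 222.3, 6.7, 6.0]
scene fork 0.6 [255.9, 180.1, 32.2, 37.6]
top cap 0.81 [187.1, 219.7, 23.2, 25.1]
top cap 0.73 [142.0, 226.0, 24.7, 23.8]
top fork_grip 0.66 [215.3, 220.8, 49.3, 37.2]
top chock 0.85 [178.4, 207.0, 107.2, 61.1]
top fork 0.63 [212.2, 218.6, 54.0, 40.3]
0.6
```

View pics/scene0.png

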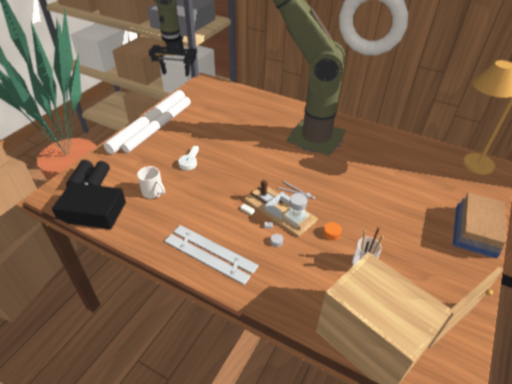

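View pics/top0.png

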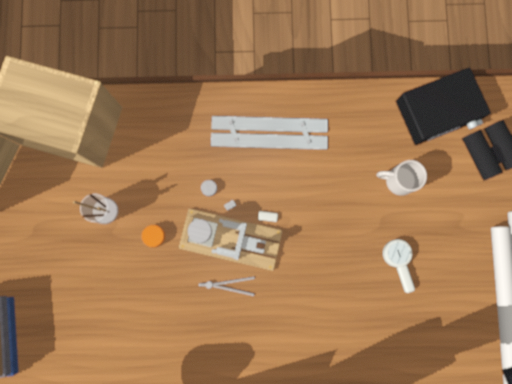

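The top picture shows the jar with its cap at about (200,231), the fork and dark grip at about (258,244), and look-alikes at (208,187), which is small and steel, and (152,236), which is orange. Next I'll calibrate and zoom in.

```bash
cat > h.py <<'E'
from plant import r, viewer
import numpy as np, cv2
def ray(cam,uv,z,P=None):
    P=P or viewer.camera_params(cam); K=np.array(P['intrinsics']);T=np.array(P['world_to_cam'])
    d=np.linalg.inv(K)@np.array([uv[0],uv[1],1.]); d=np.array([d[0],-d[1],-d[2]])
    R=T[:3,:3];c=-R.T@T[:3,3]; w=R.T@d
    return c+w*(z-c[2])/w[2]
def proj(cam,p,P=None):
    P=P or viewer.camera_params(cam); K=np.array(P['intrinsics']);T=np.array(P['world_to_cam'])
    c=T[:3,:3]@np.array(p)+T[:3,3]; q=K@np.array([c[0],-c[1],-c[2]]); return q[:2]/q[2]
E
python3 - <<'E'
from h import *
print(viewer.camera_params('top'), viewer.camera_params('wrist'))
print('capc',ray('top',(200,231),.109),'grip',ray('top',(258,244),.091))
for uv in ((191,209),(284,228),(275,270),(180,248)): print(ray('top',uv,.014))
im=cv2.imread('pics/top0.png')[190:300,165:305]
cv2.imwrite('pics/top0z.png',cv2.resize(im,None,fx=5.5,fy=5.4,interpolation=cv2.INTER_CUBIC))
E
```

```text
{'intrinsics': array([[498.06959792,   0.        , 254.58183645],
       [  0.        , 498.06959792, 194.24063902],
       [  0.        ,   0.        ,   1.        ]]), 'world_to_cam': array([[-2.10741091e-02, -9.99774657e-01, -2.55284227e-03,
         5.56211572e-03],
       [ 9.91636112e-01, -2.12276272e-02,  1.27307541e-01,
        -6.11388507e-01],
       [-1.27333044e-01,  1.51402431e-04,  9.91860007e-01,
        -1.28428748e+00],
       [ 0.00000000e+00,  0.00000000e+00,  0.00000000e+00,
         1.00000000e+00]])} {'intrinsics': array([[313.74772543,   0.        , 253.77002529],
       [  0.        , 313.74772543, 186.20523697],
       [  0.        ,   0.        ,   1.        ]]), 'world_to_cam': array([[ 3.27318949e-01, -9.44913908e-01,  1.10132987e-04,
        -6.25862245e-01],
       [ 8.94498208e-01,  3.09817343e-01, -3.22313775e-01,
         4.41043060e-02],
       [ 3.04524648e-01,  1.05597920e-01,  9.46632885e-01,
        -3.90154059e-01],
       [ 0.00000000e+00,  0.00000000e+00,  0.00000000e+00,
         1.00000000e+00]])}
capc [0.51294849 0.13055205 0.109     ] grip [ 0.47814756 -0.01336199  0.091     ]
[0.57811636 0.16494933 0.014     ]
[ 0.52156533 -0.084443    0.014     ]
[ 0.41063284 -0.05736372  0.014     ]
[0.47407373 0.19484658 0.014     ]
```

View pics/top0z.png

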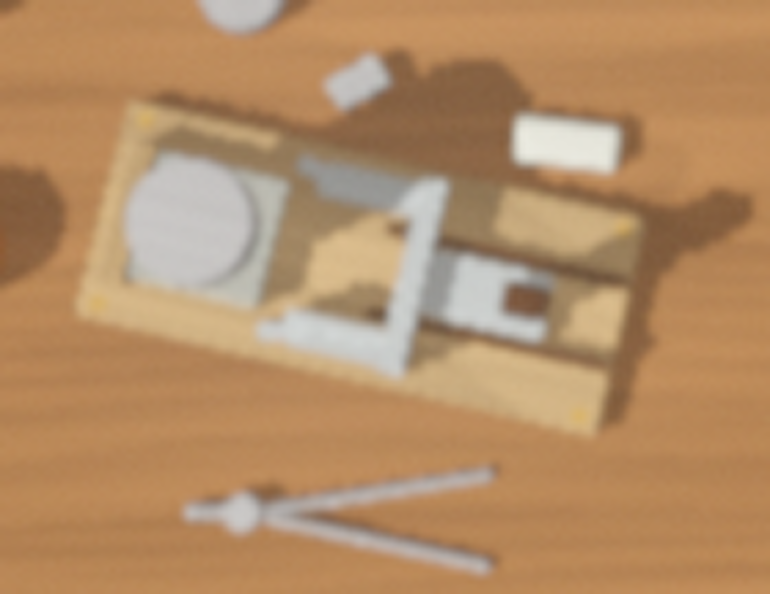

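The zoom gives the grip top at (525,298), which is full-picture (260.5,245). The cap centre is at (189,223), which is (199.4,231.3). The chock corners are clear.

```bash
python3 - <<'E'
from h import *
f=lambda u,v:(165+u/5.5,190+v/5.4)
C=np.array([ray('top',f(*c),.014)[:2] for c in ((135,102),(640,214),(600,433),(80,315))])
c0=C.mean(0); print(C,c0)
yv=(C[0]+C[3]-C[1]-C[2])/2; print(np.linalg.norm(yv)); yaw=np.arctan2(-yv[0],yv[1])
xv=(C[0]+C[1]-C[2]-C[3])/2; print(np.linalg.norm(xv),'yaw y',yaw,'yaw x',np.arctan2(xv[1],xv[0]))
g=ray('top',f(525,298),.091)[:2]; cap=ray('top',f(189,223),.109)[:2]
print('grip',g,'cap',cap)
for yw in (yaw,):
    u=np.array([-np.sin(yw),np.cos(yw)]); ux=np.array([np.cos(yw),np.sin(yw)])
    for p in (g,cap): print('local',(p-c0)@ux,(p-c0)@u)
s=r.get_state(); from scipy.spatial.transform import Rotation as R
print(R.from_quat(s['eef_rot']).as_matrix().round(3),s['tool_pos'],s['clock'])
E
```

```text
[[ 0.57850128  0.16887337]
 [ 0.51734708 -0.0772475 ]
 [ 0.41019742 -0.05493758]
 [ 0.47321367  0.1960629 ]] [0.49481486 0.0581878 ]
0.25619715773280566
0.10906395684768215 yaw y -0.24477059923766206 yaw x -0.22892278520104076
grip [ 0.47504595 -0.01947773] cap [0.51224453 0.13214346]
local -0.0003586789442023241 -0.08014121713417648
local -0.0010118155697914474 0.07597505896137158
[[ 0.945  0.328  0.   ]
 [ 0.328 -0.945 -0.   ]
 [ 0.     0.    -1.   ]] [ 0.20481798 -0.59051677  0.25274164] 0.6
```

Chock yaw is about -0.24 rad and the fork has about 60 mm left to travel. I'll go above the grip with the jaws along the chock's x.

```bash
python3 -m inch '[[0,[3,-3,0],-4],[0,[6,-6,0],-8],[0,[9,-9,0],-12],[0,[12,-12,0],-16],[0,[15,-15,0],-20],[0,[18,-18,0],-24],[0,[21,-21,0],-28],[0,[24,-24,0],-32],[0,[27,-27,0],-36],[0,[30,-30,0],-40],[0,[33,-33,0],-44],[0,[36,-36,0],-48],[0,[39,-39,0],-52],[0,[42,-42,0],-55],[0,[44.2,-45.1,0],-57],[0,[44.2,-45.1,0],-57],[0,[44.2,-45.1,0],-57],[0,[44.2,-45.1,0],-57]]' 40
cat >> h.py <<'E'
from scipy.spatial.transform import Rotation as Rot
def st():
    s=r.get_state(); M=Rot.from_quat(s['eef_rot']).as_matrix()
    print('t',round(s['clock'],2),'q',np.round(s['q'],3),'pos',np.round(s['tool_pos'],4),'F',np.round(s['contact_force'],1),'M',np.round(s['moment'],2),'op',round(s['opening'],3))
    print('x',M[:,0].round(4),'y',M[:,1].round(4)); return s,M
E
python3 - <<'E'
from h import *
s,M=st()
P=viewer.camera_params('wrist')
im=viewer.snapshot('wrist'); cv2.imwrite('pics/w1.png',im[:,:,::-1])
for k in ('cap','fork_grip','jar'):
    for d in viewer.outline_of('wrist',k)[:3]: print(k,d['p'],d['bbox'])
print(P['world_to_cam'].tolist())
print(proj('wrist',(.475,-.0195,.091)),proj('wrist',(.5122,.1321,.109)))
E
```

```text
clock: 2.4
tool_pos: [0.4741, -0.0211, 0.2526]
eef_rot: [0.788, 0.616, -0.001, 0.0]
contact_force: [0.2, -0.3, 0.2]
opening: 0.999
t 2.4 q [ 0.229  0.52  -0.431  1.997  0.333  0.693 -0.655] pos [ 0.4741 -0.0211  0.2526] F [ 0.2 -0.3  0.2] M [ 0.   -0.03 -0.03] op 0.999
x [ 0.2419  0.9703 -0.0015] y [ 9.703e-01 -2.419e-01 -5.000e-04]
cap 0.8 [352.2, 0.0, 35.7, 13.5]
cap 0.58 [225.6, 0.0, 63.1, 24.5]
fork_grip 0.98 [209.1, 35.6, 89.3, 142.8]
jar 0.98 [221.0, 6.5, 64.8, 32.2]
[[0.9702080453323183, -0.24227107702911418, -0.0010363433785139607, -0.46499021348881414], [0.2289236718427576, 0.9181400634608035, -0.32343898394940535, -0.0440305585391754], [0.07931141936994068, 0.31356586087032384, 0.9462484608464001, -0.42067562838781375], [0.0, 0.0, 0.0, 1.0]]
[254.02574555 168.55320732] [253.1891829  -25.33124769]
```

View pics/w1.png

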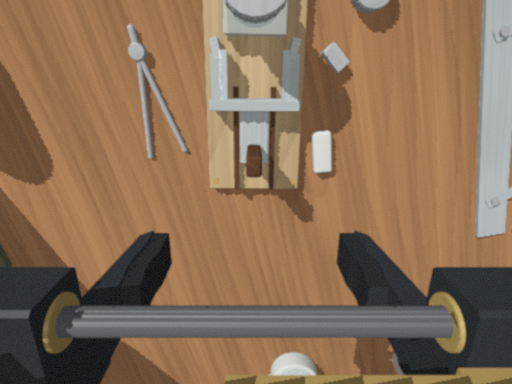

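The grip shows at (254,160), against my prediction of (254,168) for its top. I'll zoom in to resolve the difference.

```bash
python3 - <<'E'
from h import *
im=cv2.imread('pics/w1.png')[90:200,195:315]
cv2.imwrite('pics/w1z.png',cv2.resize(im,None,fx=5,fy=5,interpolation=cv2.INTER_CUBIC))
for z in (.077,.091,.03):
  print(z,ray('wrist',(254,150),z),ray('wrist',(254,145),z),ray('wrist',(254,176),z))
# fork arm crossbar etc
print(proj('wrist',(.475,-.0195,.028)), proj('wrist',(.4722,-.0309,.091)), proj('wrist',(.4722,-.0309,.028)),proj('wrist',(.4776,-.0095,.091)))
E
```

```text
0.077 [ 0.47865645 -0.00475728  0.077     ] [4.79872937e-01 1.14459709e-04 7.70000000e-02] [ 0.47211997 -0.03093441  0.077     ]
0.091 [ 0.4793918  -0.00180911  0.091     ] [0.48055272 0.00284011 0.091     ] [ 0.47315388 -0.0267906   0.091     ]
0.03 [ 0.47618778 -0.01465469  0.03      ] [ 0.47759079 -0.00903593  0.03      ] [ 0.468649   -0.04484577  0.03      ]
[254.01844623 153.87412221] [254.07163367 180.12510331] [254.05694689 163.71572406] [254.13055797 158.12615014]
```

View pics/w1z.png

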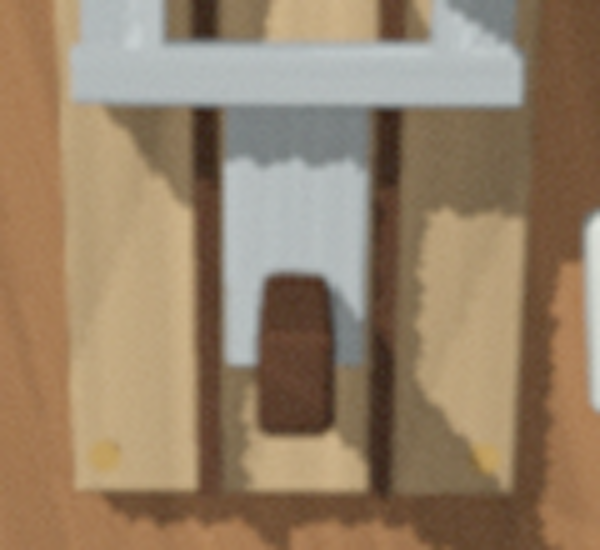

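The grip's top face is centred at (254,166), which agrees to about 2 mm. I'll descend and close on it.

```bash
python3 -m inch '[[0,[0.3,0,3],0],[0,[0.3,0.05,6],0],[0,[0.3,0.05,9],0],[0,[0.3,0.05,12],0],[0,[0.3,0.05,14],0],[0,[0.3,0.05,16],0],[0,[0.3,0.05,17],0],[0,[0.3,0.05,17.8],0],[0,[0.3,0.05,17.8],0],[1,[0.3,0.05,17.8],0],[1,[0.3,0.05,17.8],0],[1,[0.3,0.05,17.8],0],[1,[0.3,0.05,17.8],0],[1,[0.3,0.05,17.8],0],[1,[0.3,0.05,17.8],0],[1,[0.3,0.05,17.8],0]]' 40
python3 -c "
from h import *
st()"
```

```text
clock: 4.2
tool_pos: [0.4759, -0.0168, 0.0748]
eef_rot: [0.787, 0.617, 0.0, 0.0]
contact_force: [-0.1, 0.1, 0.2]
opening: 0.388
t 4.2 q [ 0.032  0.83  -0.152  2.138  0.563  0.211 -0.866] pos [ 0.4759 -0.0168  0.0748] F [-0.1  0.1  0.2] M [-0.02 -0.04  0.03] op 0.388
x [0.2397 0.9708 0.    ] y [ 9.708e-01 -2.397e-01  1.000e-04]
```

```bash
python3 -m inch '[[1,[0,0,0],0],[1,[0,0,0],0],[1,[0,0,0],0],[1,[0,0,0],0],[1,[0,0,0],0],[1,[0,0,0],0]]' 40
python3 -c "
from h import *
st()"
```

```text
clock: 4.8
tool_pos: [0.4751, -0.0167, 0.0746]
eef_rot: [0.787, 0.617, -0.001, -0.0]
contact_force: [-2.7, 1.0, 1.8]
opening: 0.174
t 4.8 q [ 0.032  0.831 -0.152  2.139  0.563  0.211 -0.866] pos [ 0.4751 -0.0167  0.0746] F [-2.7  1.   1.8] M [ 0.33  0.59 -0.19] op 0.174
x [ 2.397e-01  9.708e-01 -4.000e-04] y [ 0.9708 -0.2397 -0.0012]
```

Gripped at 15 mm opening. I'll push along tool x, which is parallel to the chock's +y.

```bash
python3 -m inch '[[1,[0.5,0,0],0],[1,[1,0,0],0],[1,[1.5,0,0],0],[1,[2,0,0],0],[1,[2.5,0,0],0],[1,[3,0,0],0],[1,[3.5,0,0],0],[1,[4,0,0],0],[1,[4.5,0,0],0],[1,[5,0,0],0],[1,[5.3,0,0],0],[1,[5.3,0,0],0]]' 40
python3 -c "
from h import *
st()"
python3 -m inch '[[1,[0.1,0,0],0],[1,[0.2,0,0],0],[1,[0.3,0,0],0],[1,[0.4,0,0],0],[1,[0.4,0,0],0]]' 40
python3 -c "
from h import *
st()"
```

```text
clock: 6.0
tool_pos: [0.4886, 0.0357, 0.0747]
eef_rot: [0.787, 0.617, 0.0, -0.0]
contact_force: [-3.1, -1.1, 0.9]
opening: 0.179
t 6.0 q [-0.066  0.837 -0.164  2.097  0.518  0.245 -0.923] pos [0.4886 0.0357 0.0747] F [-3.1 -1.1  0.9] M [-0.24  0.77 -0.21] op 0.179
x [2.389e-01 9.711e-01 9.000e-04] y [ 0.9711 -0.2389 -0.    ]
clock: 6.5
tool_pos: [0.4894, 0.0386, 0.0747]
eef_rot: [0.787, 0.617, -0.0, -0.0]
contact_force: [-3.3, -1.8, 0.7]
opening: 0.175
t 6.5 q [-0.072  0.837 -0.164  2.094  0.515  0.249 -0.927] pos [0.4894 0.0386 0.0747] F [-3.3 -1.8  0.7] M [-0.6   0.85 -0.21] op 0.175
x [ 2.397e-01  9.708e-01 -1.000e-04] y [ 9.708e-01 -2.397e-01 -3.000e-04]
```

```bash
for i in 1 2; do :; done; python3 -m inch '[[1,[0.1,0,0],0],[1,[0.2,0,0],0],[1,[0.2,0,0],0]]' 40
python3 -m inch '[[1,[0.1,0,0],0],[1,[0.2,0,0],0],[1,[0.2,0,0],0]]' 40
python3 -m inch '[[1,[0.1,0,0],0],[1,[0.2,0,0],0],[1,[0.2,0,0],0]]' 40
python3 - <<'E'
from h import *
st()
im=viewer.snapshot('top')[190:300,165:305,::-1]
cv2.imwrite('pics/top2z.png',cv2.resize(im,None,fx=5.5,fy=5.4,interpolation=cv2.INTER_CUBIC))
im=viewer.snapshot('wrist');cv2.imwrite('pics/w2.png',im[:,:,::-1])
E
```

```text
clock: 6.8
tool_pos: [0.4899, 0.0406, 0.0747]
eef_rot: [0.787, 0.617, -0.0, -0.0]
contact_force: [-4.2, -2.7, 1.2]
opening: 0.172
clock: 7.1
tool_pos: [0.4904, 0.0425, 0.0747]
eef_rot: [0.787, 0.617, -0.0, -0.0]
contact_force: [-4.4, -2.5, 1.5]
opening: 0.177
clock: 7.4
tool_pos: [0.4905, 0.0429, 0.0747]
eef_rot: [0.788, 0.616, -0.001, 0.001]
contact_force: [-4.1, -6.4, 2.2]
opening: 0.176
t 7.4 q [-0.082  0.838 -0.164  2.089  0.511  0.255 -0.932] pos [0.4905 0.0429 0.0747] F [-4.1 -6.4  2.2] M [-1.09  0.81 -0.2 ] op 0.176
x [ 0.2409  0.9706 -0.0025] y [ 9.706e-01 -2.409e-01 -6.000e-04]
```

View pics/w2.png

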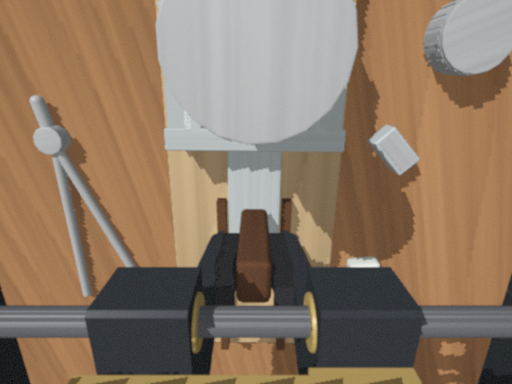

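View pics/top2z.png

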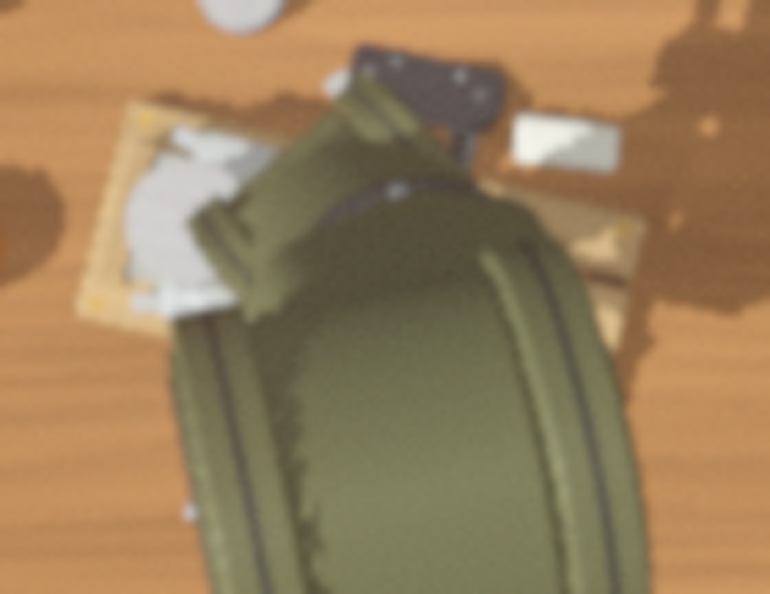

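The fork arms now straddle the foot and the crossbar sits against it. The last 2 mm of command moved the tool only 0.4 mm, with the force rising. I'll push a little more to confirm the hard stop.

```bash
python3 -m inch '[[1,[0.1,0,0],0],[1,[0.2,0,0],0],[1,[0.2,0,0],0],[1,[0.2,0,0],0]]' 50
python3 -m inch '[[1,[0.1,0,0],0],[1,[0.2,0,0],0],[1,[0.2,0,0],0],[1,[0.2,0,0],0]]' 50
python3 - <<'E'
from h import *
st()
p=r.get_state()['tool_pos'][:2]; c0=np.array([.4948,.0582]);u=np.array([.2385,.971]);print((p-c0)@u)
E
```

```text
clock: 7.9
tool_pos: [0.4905, 0.043, 0.0747]
eef_rot: [0.788, 0.615, -0.002, 0.001]
contact_force: [-4.2, -8.7, 2.4]
opening: 0.179
clock: 8.3
tool_pos: [0.4905, 0.043, 0.0746]
eef_rot: [0.789, 0.615, -0.004, 0.002]
contact_force: [-4.1, -12.9, 3.1]
opening: 0.179
t 8.3 q [-0.088  0.838 -0.16   2.086  0.508  0.261 -0.936] pos [0.4905 0.043  0.0746] F [ -4.1 -12.9   3.1] M [-2.3   0.87 -0.09] op 0.179
x [ 0.2438  0.9698 -0.0084] y [ 0.9698 -0.2438 -0.0017]
-0.01575972196208736
```

Hard stop confirmed: no motion while the force climbed. I'll ease off, open, rise, and look at the cap from above it.

```bash
python3 -m inch '[[1,[-0.25,0,0],0],[1,[-0.5,0,0],0],[1,[-0.5,0,0],0],[0.6,[-0.5,0,0],0],[0.6,[-0.5,0,0],0],[0.6,[-0.5,0,0],0],[0.5,[-0.5,0,-2],0],[0.3,[-0.5,0,-6],0],[0,[-0.5,0,-10],0],[0,[-0.5,0,-14],0],[0,[-0.5,0,-17],0],[0,[2.5,0,-17],0],[0,[5.5,0,-17],0],[0,[8.5,0,-17],0],[0,[8.6,0,-17],0],[0,[8.6,0,-17],0]]' 40
python3 - <<'E'
from h import *
s,M=st()
P=viewer.camera_params('wrist')
im=viewer.snapshot('wrist'); cv2.imwrite('pics/w3.png',im[:,:,::-1])
for d in viewer.outline_of('wrist','cap')[:3]: print(d['p'],d['bbox'])
print(proj('wrist',(.5122,.1321,.109),P))
E
```

```text
clock: 9.9
tool_pos: [0.5128, 0.1328, 0.2448]
eef_rot: [0.787, 0.617, 0.001, 0.0]
contact_force: [0.6, 0.2, 0.1]
opening: 0.999
t 9.9 q [-0.092  0.594 -0.4    1.856  0.324  0.754 -0.909] pos [0.5128 0.1328 0.2448] F [0.6 0.2 0.1] M [-0.05 -0.06  0.03] op 0.999
x [2.377e-01 9.713e-01 8.000e-04] y [ 9.713e-01 -2.377e-01  8.000e-04]
0.84 [225.7, 139.7, 62.9, 69.8]
0.71 [189.1, 0.0, 58.0, 66.3]
0.58 [339.0, 122.7, 39.8, 39.1]
[253.14969393 179.11422717]
```

View pics/w3.png

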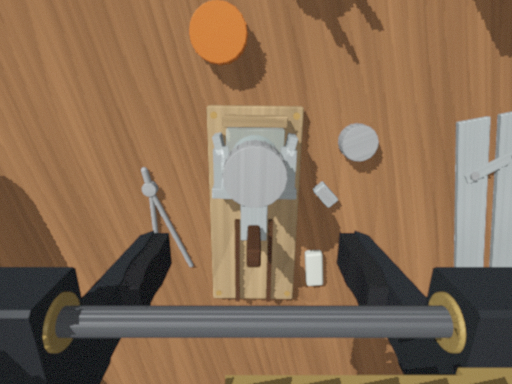

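```bash
python3 - <<'E'
from h import *
P=viewer.camera_params('wrist');T=P['world_to_cam'];print('cam',-T[:3,:3].T@T[:3,3])
im=cv2.imread('pics/w3.png')[120:290,195:315]
cv2.imwrite('pics/w3z.png',cv2.resize(im,None,fx=4.5,fy=3.5*1,interpolation=cv2.INTER_CUBIC))
t=np.linspace(0,2*np.pi,60)
for c in ((.5122,.1321),(.5142,.1321),(.516,.133)):
  q=np.array([proj('wrist',(c[0]+.03*np.cos(a),c[1]+.03*np.sin(a),.109),P) for a in t]); print(c,q.min(0),q.max(0))
E
```

```text
cam [0.532745   0.2114387  0.37535669]
(0.5122, 0.1321) [219.17443138 143.2198054 ] [286.79391343 207.87868542]
(0.5142, 0.1321) [221.34414146 142.66242349] [289.00245412 207.3939103 ]
(0.516, 0.133) [223.02300001 141.14718399] [290.78496442 206.0758698 ]
```

View pics/w3z.png

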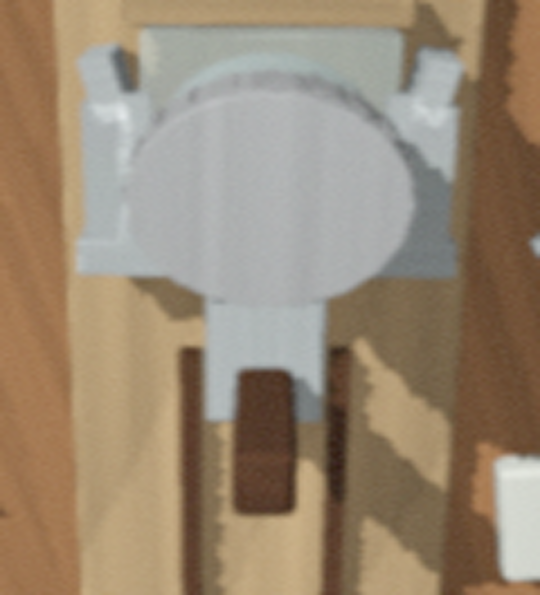

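The cap's top disc is centred at about (255,177), which is within 2 mm of where the TCP stands. I'll descend over it and close.

```bash
python3 -m inch '[[0,[-0.1,0,3],0],[0,[-0.1,0,6],0],[0,[-0.1,0,9],0],[0,[-0.1,0,11],0],[0,[-0.1,0,13],0],[0,[-0.1,0,14.5],0],[0,[-0.1,0,15.3],0],[0,[-0.1,0,15.3],0],[0.5,[-0.1,0,15.3],0],[1,[-0.1,0,15.3],0],[1,[-0.1,0,15.3],0],[1,[-0.1,0,15.3],0],[1,[-0.1,0,15.3],0],[1,[-0.1,0,15.3],0],[1,[-0.1,0,15.3],0],[1,[-0.1,0,15.3],0],[1,[-0.1,0,15.3],0]]' 50
python3 - <<'E'
from h import *
st()
im=viewer.snapshot('wrist'); cv2.imwrite('pics/w4.png',im[:,:,::-1])
E
```

```text
clock: 11.7
tool_pos: [0.5126, 0.1308, 0.0922]
eef_rot: [0.787, 0.617, 0.0, 0.0]
contact_force: [-0.3, -0.4, 6.4]
opening: 0.653
t 11.7 q [-0.193  0.829 -0.24   1.975  0.478  0.391 -1.046] pos [0.5126 0.1308 0.0922] F [-0.3 -0.4  6.4] M [-0.1  -0.03  0.  ] op 0.653
x [2.398e-01 9.708e-01 3.000e-04] y [ 9.708e-01 -2.398e-01  9.000e-04]
```

View pics/w4.png

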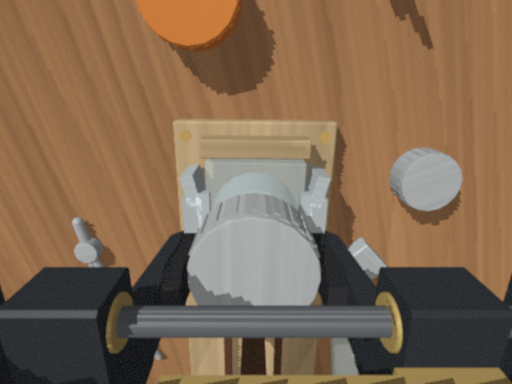

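Closed on the cap at 57.5 mm. I'll turn it anticlockwise (negative tool yaw), the first half first.

```bash
python3 -m inch '[[1,[0,0,0],-3],[1,[0,0,0],-6],[1,[0,0,0],-9],[1,[0,0,0],-12],[1,[0,0,0],-15],[1,[0,0,0],-18],[1,[0,0,0],-21],[1,[0,0,0],-24],[1,[0,0,0],-27],[1,[0,0,0],-30],[1,[0,0,0],-30]]' 50
python3 - <<'E'
from h import *
s,M=st(); print(np.degrees(np.arctan2(M[1,0],M[0,0])))
im=viewer.snapshot('wrist'); cv2.imwrite('pics/w5.png',im[:,:,::-1])
E
```

```text
clock: 12.85
tool_pos: [0.5134, 0.1307, 0.0922]
eef_rot: [0.601, 0.799, 0.001, 0.001]
contact_force: [1.2, -1.9, 5.1]
opening: 0.648
t 12.85 q [-0.116  0.843 -0.369  1.97   0.669  0.449 -0.706] pos [0.5134 0.1307 0.0922] F [ 1.2 -1.9  5.1] M [-0.16 -0.39 -0.13] op 0.648
x [-2.768e-01  9.609e-01 -1.000e-04] y [0.9609 0.2768 0.0021]
106.06847962341172
```

View pics/w5.png

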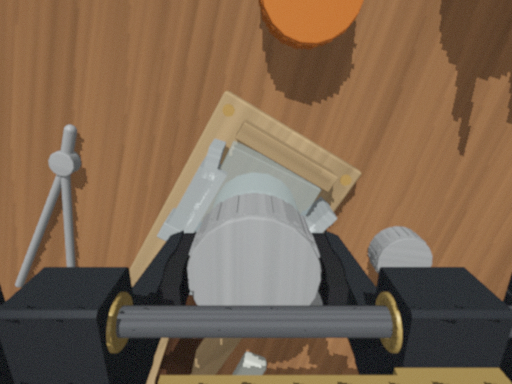

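```bash
python3 -m inch '[[1,[0,0,0],-3],[1,[0,0,0],-6],[1,[0,0,0],-9],[1,[0,0,0],-12],[1,[0,0,0],-15],[1,[0,0,0],-18],[1,[0,0,0],-21],[1,[0,0,0],-24],[1,[0,0,0],-27],[1,[0,0,0],-30]]' 50
python3 -c "
from h import *
st()"
python3 -m inch '[[1,[0,0,0],-2],[1,[0,0,0],-4],[1,[0,0,0],-6],[1,[0,0,0],-8]]' 50
python3 -c "
from h import *
st()"
python3 -m inch '[[1,[0,0,0],-2],[1,[0,0,0],-4],[1,[0,0,0],-6],[1,[0,0,0],-6]]' 50
python3 - <<'E'
from h import *
s,M=st(); print(np.degrees(np.arctan2(M[1,0],M[0,0])))
im=viewer.snapshot('wrist'); cv2.imwrite('pics/w6.png',im[:,:,::-1])
E
```

```text
clock: 13.9
tool_pos: [0.5145, 0.1313, 0.0923]
eef_rot: [0.374, 0.927, 0.001, 0.002]
contact_force: [4.8, 0.5, 2.2]
opening: 0.651
t 13.9 q [-0.037  0.866 -0.505  1.964  0.827  0.525 -0.33 ] pos [0.5145 0.1313 0.0923] F [4.8 0.5 2.2] M [ 0.07 -0.96 -0.28] op 0.651
x [-0.7204  0.6936 -0.0018] y [0.6936 0.7204 0.0038]
clock: 14.3
tool_pos: [0.5146, 0.1315, 0.0924]
eef_rot: [0.308, 0.951, 0.002, 0.002]
contact_force: [7.0, 0.6, 2.8]
opening: 0.65
t 14.3 q [-0.017  0.873 -0.542  1.963  0.862  0.547 -0.223] pos [0.5146 0.1315 0.0924] F [7.  0.6 2.8] M [ 0.04 -1.31 -0.35] op 0.65
x [-0.8101  0.5863 -0.0023] y [0.5863 0.8101 0.0039]
clock: 14.7
tool_pos: [0.5147, 0.1317, 0.0924]
eef_rot: [0.258, 0.966, 0.002, 0.002]
contact_force: [5.7, 1.2, 3.6]
opening: 0.65
t 14.7 q [-0.002  0.879 -0.569  1.962  0.887  0.564 -0.141] pos [0.5147 0.1317 0.0924] F [5.7 1.2 3.6] M [ 0.14 -1.27 -0.22] op 0.65
x [-0.8668  0.4987 -0.0026] y [0.4986 0.8668 0.0041]
150.0889573644055
```

View pics/w6.png

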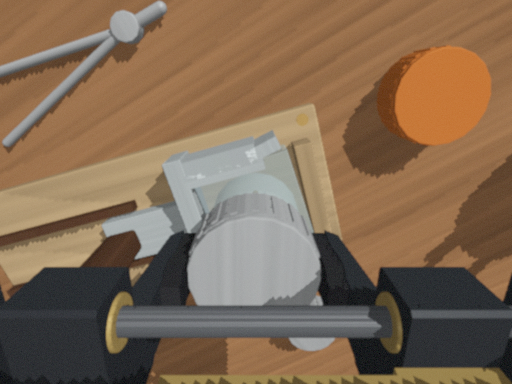

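I've turned it 74° (1.29 rad). Allowing for play, the thread should be at about 1.15 to 1.29. I'll relieve the small side load and try a lift.

```bash
python3 -m inch '[[1,[-0.1,0.05,0],0],[1,[-0.17,0.1,0],0],[1,[-0.17,0.1,-0.15],0],[1,[-0.17,0.1,-0.3],0],[1,[-0.17,0.1,-0.3],0]]' 50
python3 -c "
from h import *
st()"
```

```text
clock: 15.25
tool_pos: [0.5136, 0.1308, 0.0943]
eef_rot: [0.258, 0.966, -0.0, -0.001]
contact_force: [1.4, 1.5, -2.6]
opening: 0.649
t 15.25 q [ 0.003  0.878 -0.576  1.959  0.877  0.576 -0.131] pos [0.5136 0.1308 0.0943] F [ 1.4  1.5 -2.6] M [ 0.32 -0.54 -0.2 ] op 0.649
x [-0.8672  0.498   0.0012] y [ 0.498   0.8672 -0.0009]
```

```bash
python3 -m inch '[[1,[0,0,-0.1],0],[1,[0,0,-0.2],0],[1,[0,0,-0.2],0]]' 50
python3 -c "
from h import *
st()"
```

```text
clock: 15.55
tool_pos: [0.5137, 0.1306, 0.0967]
eef_rot: [0.258, 0.966, -0.0, -0.0]
contact_force: [0.9, 1.1, -2.1]
opening: 0.65
t 15.55 q [ 0.005  0.874 -0.58   1.958  0.873  0.581 -0.127] pos [0.5137 0.1306 0.0967] F [ 0.9  1.1 -2.1] M [ 0.19 -0.26 -0.07] op 0.65
x [-8.673e-01  4.978e-01  5.000e-04] y [ 0.4978  0.8673 -0.001 ]
```

The tool is following freely with low force, so I'll continue to a total lift of about 38 mm.

```bash
python3 -m inch '[[1,[0,0,-0.2],0],[1,[0,0,-0.5],0],[1,[0,0,-0.8],0],[1,[0,0,-1.1],0],[1,[0,0,-1.4],0],[1,[0,0,-1.7],0],[1,[0,0,-2],0],[1,[0,0,-2.4],0],[1,[0,0,-2.8],0],[1,[0,0,-3.1],0],[1,[0,0,-3.3],0],[1,[0,0,-3.3],0],[1,[0,0,-3.3],0]]' 50
python3 - <<'E'
from h import *
st()
im=viewer.snapshot('wrist'); cv2.imwrite('pics/w7.png',im[:,:,::-1])
im=viewer.snapshot('scene')[150:270,220:380,::-1]; cv2.imwrite('pics/s7.png',cv2.resize(im,None,fx=5,fy=5,interpolation=cv2.INTER_CUBIC))
st()
E
```

```text
clock: 16.85
tool_pos: [0.5142, 0.1307, 0.1297]
eef_rot: [0.258, 0.966, -0.0, -0.0]
contact_force: [-0.7, -0.7, -1.2]
opening: 0.649
t 16.85 q [ 0.037  0.827 -0.634  1.942  0.808  0.647 -0.071] pos [0.5142 0.1307 0.1297] F [-0.7 -0.7 -1.2] M [-0.02 -0.15  0.01] op 0.649
x [-0.8671  0.4981 -0.    ] y [ 4.981e-01  8.671e-01 -2.000e-04]
t 16.95 q [ 0.037  0.827 -0.634  1.942  0.808  0.647 -0.071] pos [0.5142 0.1307 0.1296] F [ 0.2  0.5 -0.2] M [ 0.02 -0.12 -0.04] op 0.649
x [-8.671e-01  4.981e-01  1.000e-04] y [ 4.981e-01  8.671e-01 -3.000e-04]
```

View pics/w7.png

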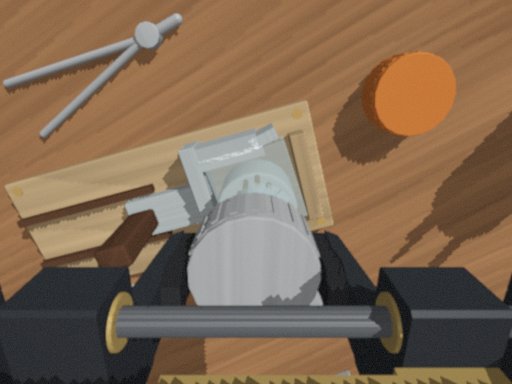

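View pics/s7.png

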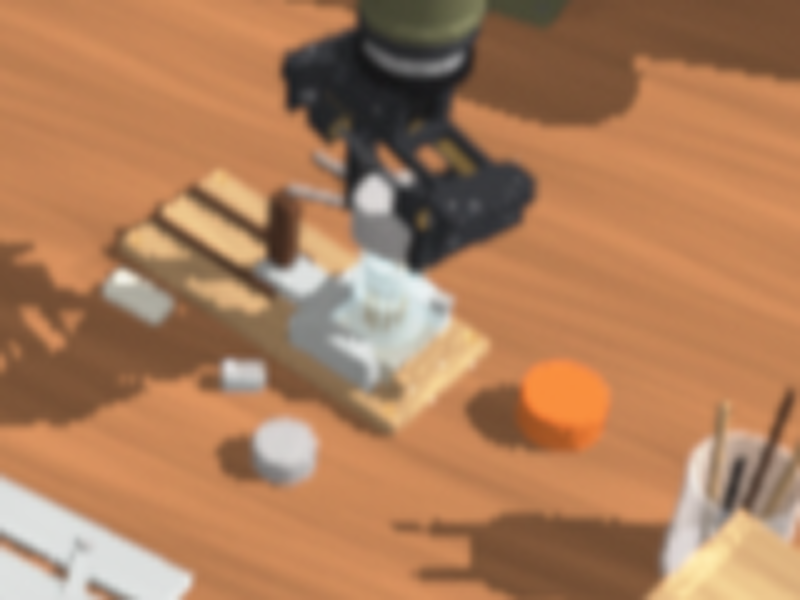

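The pictures show the jar's foot still inside the closed fork. The cap is clear above the neck and sits in the fingers as before at (255,265). The dividers, sharpener, eraser and both look-alikes have not moved.

```bash
python3 -c "
from h import *
print(r.finish_job())"
```

```text
the job is handed in; nothing more can be done
None
```

I slid the fork home, unscrewed the cap, and handed the job in at about 17 s. The arm is still holding the cap over the jar.

- **Fork:** it slid about 61 mm to its hard stop. Further pushing raised the force to 13 N with no motion. That stop came out about 4 mm past my camera estimate of fully home, which I put down to where I gripped the fork and to camera error. The final picture shows the arms around the jar's foot.
- **Cap turn:** I turned the gripper 74° (1.29 rad) anticlockwise. Allowing for play, that puts the thread at roughly 1.15–1.29 rad, past letting go and short of catching again. I did not measure the thread angle itself.
- **Lift:** the cap came straight up 37 mm with under 3 N of pull. Its lower edge should now be about 20 mm above the mouth. The tool is vertical and the opening steady at 57 mm.

The last pictures show the jar standing in the closed fork and the nearby objects (dividers, eraser, sharpener and the two other caps) where they were. The first two small lift steps showed a 2–3 N pull, which faded as the cap cleared. No other check failed.

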